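# Spin the sample carousel and brake it on the red cup

### The job

Flick the black finger post with a fingertip, without gripping it, so that the sample carousel spins by itself, and let it coast untouched for at least two seconds to show that it runs free. Then, before it runs down, brake it by pressing a fingertip on the bare metal rim, not on the post, so that it stops at the first go with the tip of the reading head over the red cap, and take the hand away so that it stays there. Do not let it come to rest anywhere else on the way, do not press hard, do not touch the reading head, and leave the other things on the bench where they are.

Things in the scene. Friction and masses are not known exactly. Their poses are not given: they have to be found in the camera images.
- carousel: free-turning aluminium disc, 240 mm across, 12 mm thick turning either way without stops about an upright axle. Origin: on the axle at its underside, 48 mm above the table (top face at 60 mm); z up; x points to the red-capped cup and the post. About 0.6 kg. Let go at 2 rad/s it runs down in about 10 to 18 s; a few newtons on the rim stop it almost at once
- hub (a point): centre of the disc's top face, on the axle, 60 mm above the table (inside a hub 44 mm wide, 20 mm high). Six fixed capped cups, 28 mm wide, tops 35 mm above the disc, stand in a ring of 65 mm radius, 60 degrees apart: one red cap, five white. Outside 79 mm radius the disc's top is bare but for the post: the rim to brake on
- changer: fixed round white housing under the carousel, 250 mm across, 36 mm high, with a 90 mm wide, 30 mm high foot reaching 200 mm from the axle under the reading head. Origin on the axle at table height; x points to the head's column. The carousel rides in it on a sprung spindle that gives up to 10 mm when pressed down: it starts to sink at about 2 to 5 N, then 1.5 N per mm
- post: black upright finger post fixed on the carousel rim outboard of the red cup, 12 mm thick, 40 mm tall; origin at the centre of its foot on the disc's top face, 104 mm from the axle. Pushed sideways (along the circle) it sets the carousel going. At the start it is on the side away from the reading head, up to about 80 degrees from the rim point farthest from the column
- head: fixed stand with the reading head: 16 mm steel column 175 mm from the axle, up to 195 mm high, and a white arm (140 x 22 x 24 mm, underside 166 mm above the table) that reaches in over the carousel. Origin: on the axle at table height; x points from the axle to the column
- head_tip (a point): lower tip of the reading head (blue, 8 mm thick), 125 mm above the table, 65 mm from the axle: the mark under which the red cap must stop; it clears the caps by 30 mm
- red_cap (a point): centre of the top of the red cap (28 mm wide), 95 mm above the table, 65 mm from the axle; turns with the carousel
- spare_cup: loose capped sample cup, 28 mm wide, 35 mm tall, white cap, standing beside the changer; origin under its centre; leave alone
- dropper: small loose dropper bottle, 24 mm wide, 55 mm tall, standing beside the changer; origin under its centre; leave alone
- beaker: loose glass beaker, 70 mm wide, 90 mm tall; origin under its centre; leave alone
- buffer_a: loose white bottle with blue cap, 56 mm wide, 130 mm tall; origin under its centre; leave alone
- buffer_b: loose white bottle with yellow cap, 56 mm wide, 130 mm tall; origin under its centre; leave alone
- jar: loose amber jar with black lid, 60 mm wide, 70 mm tall; origin under its centre; leave alone
- scoop: loose steel sampling spoon lying on the table; origin under its centre; leave alone

How it is judged:
By the outcome, as a careful person would: the job done as asked, in the order asked, and still so for the second after the job is handed in, with the robot touching nothing.
It also fails if it takes over 51 s, if anything falls off the work surface, if the arm or the gripper's body presses on something with over 40 N, if the wrist force passes 120 N, or if a joint passes its speed limit or range.

### The arm

A 6-joint arm with a two-finger parallel gripper is mounted at the origin on the work surface. World frame = base frame: x ahead of the robot, y to its left, z up, the work surface at z = 0. Lengths are in m, angles in rad, forces in N, time in s.
With the tool pointing down it reaches from about 0.275 to 0.85 m from the base axis. Payload 19 kg.
Tool frame: the origin (TCP) lies midway between the tips of the shut fingers; the grasp point (between the pads) lies 19 mm behind it; z points along the fingers, y is the line along which they close (so a half turn about z gives the same grasp; the last joint's range is limited). The gripper opens to 85 mm and grips with 20 to 120 N. Pads are 22 mm wide; open, the fingers measure 114 mm over their backs; the gripper's body (76 mm by 85 mm) begins 54 mm behind the grasp point. The pads swing forward as they close: fully open they stand 13 mm farther back than shut.
Start: joints at [0.985, 0.15, 1.437, -0, 1.554, -0.134], TCP at [0.251, 0.517, 0.231] pointing down, gripper open.
Joint ranges: [-2.8, 2.8], [-0.68, 2.1], [0.12, 2.68], [-1.39, 4.53], [0.16, 2.79], [-2.81, 2.81]. Speed limits (rad/s): [1.89, 1.89, 2.22, 3.01, 3.01, 3.01].

### API

Orientations are given as a unit quaternion [w, x, y, z].
In Python, from plant import r gives the robot as it stands. The module is installed in compiled form; this text tells all that it offers. Calls block until the motion is done:
- r.reach(position, orientation): joint-space move of the TCP to a pose.
- r.movel(position, frame=None, max_speed=0.15): straight line of the TCP; frame=None keeps the orientation; max_speed is the mean speed in m/s.
- r.goto_joints(angles): joint-space move.
- r.gripper_to(opening, effort=None): finger opening in m; effort is the grip in N (None keeps the last); returns when the fingers have stopped.
- r.hold(seconds).
- r.solve_ik(position, orientation): joint angles nearest the present ones, or None.
- r.snapshot(name): name is "side" or "top"; returns a dict with "pixels" (384x512x3 uint8, red, green, blue), "mtx" (3x3 intrinsics, pixels), "D" ([k1, k2, p1, p2, k3] as OpenCV has them; the pictures are not rectified), "world_to_cam" (4x4, takes a point from world to camera coordinates). Camera axes: x right, y down, z forward; pixel columns grow to the right and rows downward; lengths in m; the calibration is good to about 2 mm. A picture is of the moment at which its call begins. There is no depth.
A pose or a line that the arm cannot do raises r.PlanningError and nothing moves.
- r.hand_in(): hands the job in; it is judged then, once.
Readings, each from a call of its own:
- r.read_clock(): time.
- r.read_joints(): joint angles.
- r.read_dq(): joint speeds.
- r.read_joint_torque(): joint torques, N m.
- r.read_eef_pos(): TCP position.
- r.read_ee_rot(): TCP orientation.
- r.read_contact_force(): force on the tool from outside, world axes, zero at the start.
- r.read_moment(): the same for the moment, N m.
- r.read_width(): finger opening in m.
- r.read_finger_force(): force on a finger pad.
Only numpy, scipy, OpenCV 4.12 (cv2) and the standard library are available. Lean on these libraries where they do the work, as an engineer would, in place of code of your own. Each camera call takes 0.05 s, during which the arm holds its last target. There are 200 camera calls.

## Working session

There is one attempt and no reset: what is moved stays moved. The work goes in short steps, each a Python script; the robot and the scene stay as the last script left them, time stands still between calls to the robot, and variables do not carry over. Pictures are saved under pics/ and viewed, at most 10 in all, crops included, and the job is handed in when it is done.

```bash
mkdir -p pics
python3 - <<'E'
from plant import r
import cv2,numpy as np
for n in("top","side"):
    s=r.snapshot(n); cv2.imwrite(f"pics/{n}0.png",s["pixels"][:,:,::-1]); np.savez(f"{n}0.npz",**s)
    print(n,s["mtx"].tolist(),s["D"],np.round(s["world_to_cam"],4).tolist())
print(r.read_clock(), r.read_ee_rot())
E
```

```text
top [[406.4366919704755, 0.0, 255.2730209464063], [0.0, 406.4366919704755, 186.730942878193], [0.0, 0.0, 1.0]] [-0.00755097  0.          0.          0.          0.        ] [[-0.0822, -0.9966, -0.0022, 0.0132], [-0.9723, 0.0807, -0.2195, 0.5196], [0.219, -0.0159, -0.9756, 1.3436], [0.0, 0.0, 0.0, 1.0]]
side [[373.9744744921562, 0.0, 252.05457920439537], [0.0, 373.9744744921562, 190.99724767170602], [0.0, 0.0, 1.0]] [-0.0870691  0.         0.         0.         0.       ] [[0.962, -0.2723, -0.0212, -0.4858], [-0.1656, -0.5196, -0.8382, 0.1622], [0.2172, 0.8099, -0.5449, 1.0332], [0.0, 0.0, 0.0, 1.0]]
0.1 [-1.82223751e-04  2.23980198e-01  9.74593556e-01 -4.87459834e-04]
```

View pics/top0.png

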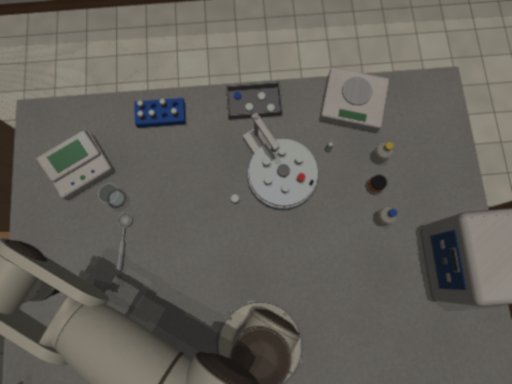

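View pics/side0.png

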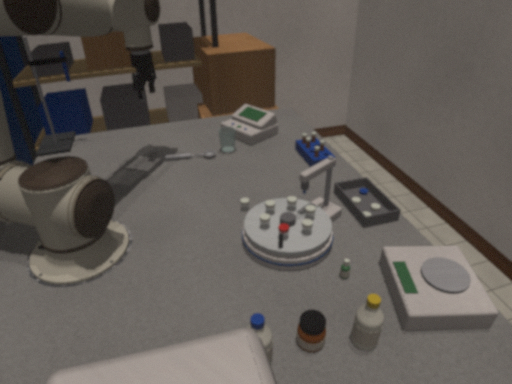

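The top view shows the carousel at about (283,173), the red cap at (301,178), the post at (311,183) and the head arm running from (262,118) to (277,155). I'll zoom in for exact points.

Run:
```python
import cv2,numpy as np
t=cv2.imread("pics/top0.png")[105:217,220:345]; s=cv2.imread("pics/side0.png")[145:285,225:365]
a=cv2.resize(t,None,fx=5,fy=5,interpolation=cv2.INTER_CUBIC);cv2.imwrite("pics/topz.png",a)
a=cv2.resize(s,None,fx=4,fy=4,interpolation=cv2.INTER_CUBIC);cv2.imwrite("pics/sidez.png",a)
```

```text
(no output)
```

View pics/topz.png

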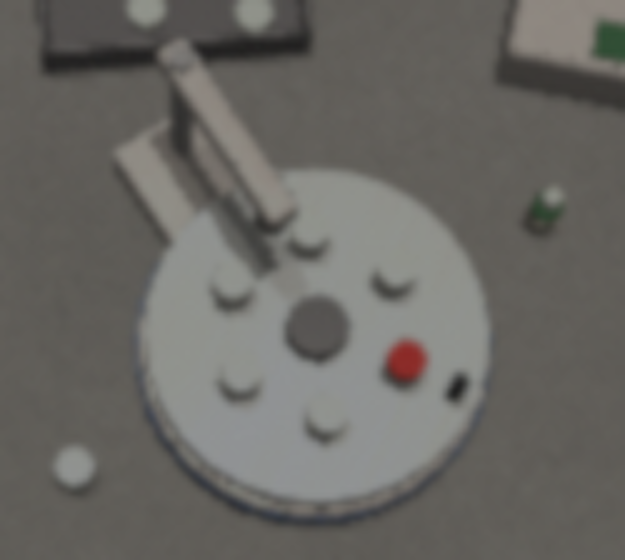

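View pics/sidez.png

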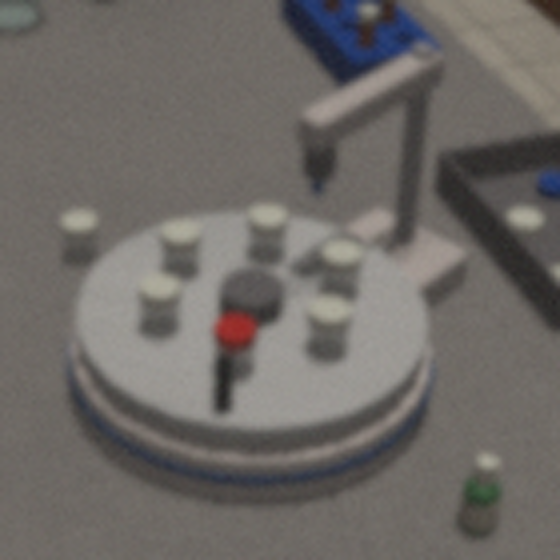

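The crops show these zoomed-pixel positions: top has the hub at (317,327), the red cap at (407,360), the post at (458,386) and the column top at (178,52). Side has the red cap at (236,328), the post foot at (222,408), the tip at (317,190) and the column top at (425,50). Next I'll fit the poses and write the helpers.

```bash
cat > h.py <<'E'
import numpy as np,cv2
def proj(s,P):
    T=s["world_to_cam"]; return cv2.projectPoints(np.array(P,float).reshape(-1,3),cv2.Rodrigues(T[:3,:3])[0],T[:3,3],s["mtx"],s["D"])[0].reshape(-1,2)
def back(s,uv,z):
    T=s["world_to_cam"];R=T[:3,:3];c=-R.T@T[:3,3]
    n=cv2.undistortPoints(np.array(uv,float).reshape(1,1,2),s["mtx"],s["D"]).ravel()
    d=R.T@np.array([n[0],n[1],1]);return c+d*(z-c[2])/d[2]
def red(s,roi):
    p=s["pixels"].astype(float);m=np.clip(p[...,0]-np.maximum(p[...,1],p[...,2])-45,0,None)
    x0,x1,y0,y1=roi;q=np.zeros_like(m);q[y0:y1,x0:x1]=m[y0:y1,x0:x1]
    if (q>0).sum()<8:return None
    v,u=np.indices(q.shape);return np.array([(u*q).sum(),(v*q).sum()])/q.sum(),int((q>0).sum())
ROI={"top":(240,325,130,215),"side":(235,340,190,265)}
E
python3 - <<'E'
from h import *
from scipy.optimize import least_squares
S={n:np.load(n+"0.npz") for n in("top","side")}
def full(n,U,V):
    f,o=(5,(220,105)) if n=="top" else (4,(225,145))
    return np.array([(U+.5)/f-.5+o[0],(V+.5)/f-.5+o[1]])
pol=lambda c,r,a,z:[c[0]+r*np.cos(a),c[1]+r*np.sin(a),z]
rt,rs=red(S["top"],ROI["top"]),red(S["side"],ROI["side"]);print(rt,rs)
def res(x):
    c=x[:2];t,p=x[2:]
    e=[]
    def a(n,P,uv,w=1): e.append(w*(proj(S[n],P)[0]-uv))
    for n,q in(("top",rt),("side",rs)): a(n,pol(c,.065,t,.095),q[0])
    a("top",[*c,.08],full("top",317,327)); a("side",[*c,.08],full("side",253,285))
    a("side",pol(c,.104,t,.06),full("side",222,409)); a("top",pol(c,.104,t,.08),full("top",458,387))
    a("side",pol(c,.065,p,.125),full("side",317,190)); 
    a("top",pol(c,.175,p,.195),full("top",178,52),.7); a("side",pol(c,.175,p,.195),full("side",425,48),.7)
    # disc extents
    ang=np.linspace(0,2*np.pi,720)
    for n,(l,rr,tp) in(("top",(140,490,168)),("side",(77,431,212))):
        q=proj(S[n],[pol(c,.12,k,.06) for k in ang]);lo=full(n,l,tp);hi=full(n,rr,tp)
        e.append([q[:,0].min()-lo[0],q[:,0].max()-hi[0]]);e.append([q[:,1].min()-lo[1],0])
    return np.concatenate(e)
c0=back(S["top"],full("top",317,327),.08)
o=least_squares(res,[c0[0],c0[1],-2,.9],loss="soft_l1");print(o.x,np.round(res(o.x),1).tolist());np.save("fit.npy",o.x)
for n in S: T=S[n]["world_to_cam"];print(n,-T[:3,:3].T@T[:3,3])
for n,uv,z in(("dropper",full("top",540,215),.02),("spare",full("top",75,467),.035)):print(n,back(S["top"],uv,z))
E
```

```text
(array([300.87524116, 176.62508039]), 45) (array([283.4441568 , 226.63905325]), 70)
[ 0.5697874  -0.12965356 -2.10715662  0.48750594] [-0.0, -1.1, -0.3, -0.1, 0.1, -1.5, -0.3, 0.4, -0.3, 0.1, -0.4, -0.6, 0.1, 0.8, 0.2, 0.1, -0.4, 0.0, 0.6, -0.3, -1.0, 0.0, -0.5, -0.5, -0.1, 0.0]
top [ 0.21203972 -0.00742699  1.42488074]
side [ 0.26983934 -0.8847158   0.68866873]
dropper [ 0.65045008 -0.30322171  0.02      ]
spare [0.4898384  0.04505103 0.035     ]
```

```bash
cat >> h.py <<'E'
cx,cy,th0,phi=np.load("fit.npy");c=np.array([cx,cy])
q=lambda a:[0,np.cos(a/2),np.sin(a/2),0]
u=lambda a:np.array([np.cos(a),np.sin(a)])
thm=th0+.1; tan=u(thm+np.pi/2)
mid=c+.108*u(thm)            # finger centre line
f0=mid+tan*(-.1*.104-.034); f1=f0+.072*tan
br=2.6; bp=c+.106*u(br)
E
python3 - <<'E'
from plant import r
from h import *
for nm,p,a in(("f",f0,thm),("b",bp,br)):
    for k in(0,np.pi):
        print(nm,p,k,r.solve_ik([*p,.13],q(a+k)))
best=min((0,np.pi),key=lambda k:abs((r.solve_ik([*f0,.13],q(thm+k)) or [9]*6)[5]))
print(best)
t=[r.read_clock()]
r.gripper_to(0.0,20);t.append(r.read_clock())
r.reach([*f0,.13],q(thm+best));t.append(r.read_clock())
r.movel([*f0,.121],max_speed=.06);t.append(r.read_clock());print(r.read_eef_pos())
r.hold(.1);print(r.read_eef_pos(),r.read_contact_force())
r.movel([*f0,.076],max_speed=.1);t.append(r.read_clock())
s=r.snapshot("side");cv2.imwrite("pics/pre.png",cv2.resize(s["pixels"][130:290,210:380,::-1],None,fx=3.5,fy=3.5))
print(t,r.read_clock(),r.read_eef_pos(),f0,red(s,ROI["side"]))
E
```

```text
f [ 0.48390235 -0.20876815] 0 None
f [ 0.48390235 -0.20876815] 3.141592653589793 [-5.53548034e-01  1.07725422e-01  1.69396982e+00 -4.44089210e-16
  1.33989741e+00 -1.17187744e-01]
b [ 0.4789572  -0.07501042] 0 [-3.14437599e-01  2.03152883e-02  1.78706928e+00 -4.44089210e-16
  1.33420808e+00 -1.34364127e+00]
b [ 0.4789572  -0.07501042] 3.141592653589793 [-3.14437599e-01  2.03152883e-02  1.78706928e+00 -4.44089210e-16
  1.33420808e+00  1.79795138e+00]Traceback (most recent call last):
  File "<stdin>", line 6, in <module>
  File "<stdin>", line 6, in <lambda>
ValueError: The truth value of an array with more than one element is ambiguous. Use a.any() or a.all()
```

Run:
```python
from plant import r
from h import *
t=[r.read_clock()]
r.gripper_to(0.0,20);t.append(r.read_clock())
r.reach([*f0,.13],q(thm+np.pi));t.append(r.read_clock())
r.movel([*f0,.121],max_speed=.06);t.append(r.read_clock());print(r.read_eef_pos())
r.hold(.1);print(r.read_eef_pos(),r.read_contact_force())
r.movel([*f0,.076],max_speed=.1);t.append(r.read_clock())
s=r.snapshot("side");cv2.imwrite("pics/pre.png",cv2.resize(s["pixels"][130:290,210:380,::-1],None,fx=3.5,fy=3.5))
print(t,r.read_clock(),r.read_eef_pos(),f0,red(s,ROI["side"]))
```

```text
[ 0.48373333 -0.20841024  0.12039328]
[ 0.48393852 -0.20867328  0.12094797] [-0.6052201  -0.38547925  0.24583929]
[0.1, 0.8667, 3.5833, 3.8833, 4.5833] 4.6333 [ 0.48421998 -0.20898357  0.07665383] [ 0.48390235 -0.20876815] (array([285.7921147 , 228.02150538]), 25)
```

View pics/pre.png

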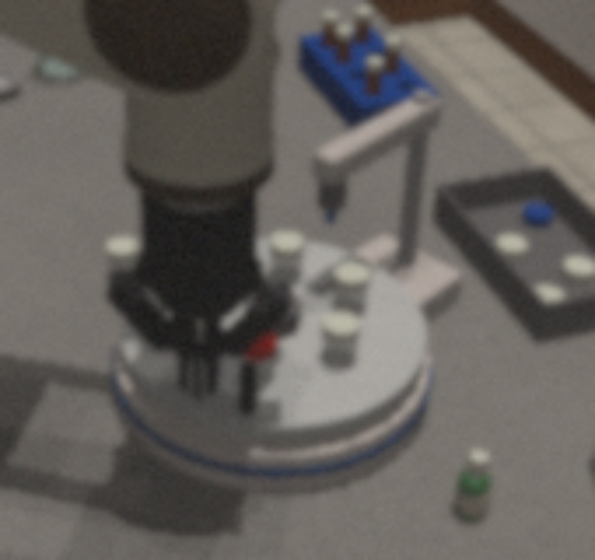

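The finger is behind the post with about 17 mm of gap, the knuckles clear the post top, and the dropper is well away. Flick, lift, then go to a high hover over the braking point.

```bash
cat >> h.py <<'E'
import json
def look(r,log,names=("side","top")):
    for n in names:
        t=r.read_clock();s=r.snapshot(n);d=red(s,ROI[n])
        if d is None: continue
        P=back(s,d[0],.095)[:2]-c
        log.append([t,float(np.arctan2(P[1],P[0])),float(np.hypot(*P)),d[1],n])
E
python3 - <<'E'
from plant import r
from h import *
log=[]
t0=r.read_clock()
r.movel([*f1,.076],max_speed=.12);print("flick",t0,r.read_clock(),r.read_eef_pos(),r.read_contact_force())
r.movel([*f1,.135],max_speed=.2)
look(r,log);print(log)
r.reach([*bp,.135],q(br));print("hover",r.read_clock(),r.read_eef_pos())
for i in range(4): look(r,log)
for l in log: print([round(x,3) if isinstance(x,float) else x for x in l])
json.dump(log,open("log.json","w"))
E
```

```text
flick 4.6333 5.3833 [ 0.54874198 -0.23896338  0.07594117] [ 0.05812319  0.38581119 -0.35554233]
[[5.875, 0.7863432872618966, 0.062387390442788244, 32, 'top']]
hover 7.1083 [ 0.47909276 -0.07529392  0.13484644]
[5.875, 0.786, 0.062, 32, 'top']
[7.108, -2.498, 0.067, 64, 'side']
[7.208, -2.267, 0.066, 68, 'side']
[7.308, -2.041, 0.066, 75, 'side']
[7.408, -1.816, 0.066, 71, 'side']
```

Run:
```python
from plant import r
from h import *
log=json.load(open("log.json"))
for i in range(24):
    look(r,log,("side",)); r.hold(.05)
json.dump(log,open("log.json","w"))
L=[l for l in log if l[4]=="side" and l[3]>35]
t=np.array([l[0] for l in L]);a=np.unwrap([l[1] for l in L])
p=np.polyfit(t-t[-1],a,2);print(t[-1],r.read_clock(),p,np.round(a-np.polyval(p,t-t[-1]),3).tolist())
for l in log[5:]: print([round(x,3) if isinstance(x,float) else x for x in l])
```

```text
9.8083 9.9083 [-0.05647801  2.03720119  3.40313173] [0.011, 0.008, 0.002, -0.005, -0.008, -0.003, 0.002, -0.002, -0.007, -0.007, 0.001, -0.0, -0.035, 0.012, 0.008, 0.011, 0.015, 0.013, 0.01, 0.007, -0.014, -0.001, -0.01, -0.017, 0.024, -0.015]
[7.508, -1.589, 0.066, 68, 'side']
[7.608, -1.355, 0.066, 65, 'side']
[7.708, -1.122, 0.066, 65, 'side']
[7.808, -0.899, 0.065, 65, 'side']
[7.908, -0.679, 0.065, 62, 'side']
[8.008, -0.454, 0.065, 57, 'side']
[8.108, -0.222, 0.064, 61, 'side']
[8.208, -0.001, 0.064, 57, 'side']
[8.308, 0.185, 0.064, 50, 'side']
[8.408, 0.329, 0.062, 25, 'side']
[8.508, 0.744, 0.064, 32, 'side']
[8.608, 0.889, 0.064, 50, 'side']
[8.708, 1.102, 0.064, 53, 'side']
[8.808, 1.32, 0.064, 53, 'side']
[8.908, 1.539, 0.064, 56, 'side']
[9.008, 1.751, 0.064, 54, 'side']
[9.108, 1.959, 0.064, 48, 'side']
[9.208, 2.167, 0.063, 46, 'side']
[9.308, 2.356, 0.061, 41, 'side']
[9.408, 2.579, 0.06, 37, 'side']
[9.508, 2.777, 0.061, 41, 'side']
[9.608, 2.977, 0.061, 36, 'side']
[9.708, -3.061, 0.063, 47, 'side']
[9.808, -2.895, 0.066, 57, 'side']
```

Run:
```python
from plant import r
from h import *
log=[]
r.hold(8.5)
for i in range(28):
    look(r,log,("side",)); r.hold(.05)
json.dump(log,open("log2.json","w"))
L=[l for l in log if l[3]>45]
t=np.array([l[0] for l in L]);a=np.unwrap([l[1] for l in L])
p=np.polyfit(t-t[-1],a,2);print(t[-1],r.read_clock(),p,np.round(a-np.polyval(p,t-t[-1]),3).tolist())
print([(round(l[0],2),round(l[1],2),round(l[2],3),l[3]) for l in log])
```

```text
21.1083 21.2083 [-0.0275595   0.61432424 -1.71204916] [0.016, 0.017, 0.002, -0.015, -0.022, -0.018, -0.012, -0.002, 0.003, 0.006, 0.008, 0.006, 0.007, 0.005, 0.005, 0.005, 0.001, 0.001, -0.001, -0.005, -0.008]
[(18.41, 2.62, 0.06, 36), (18.51, 2.7, 0.061, 38), (18.61, 2.78, 0.061, 41), (18.71, 2.87, 0.061, 37), (18.81, 2.96, 0.062, 38), (18.91, 3.04, 0.061, 37), (19.01, 3.11, 0.061, 41), (19.11, -3.04, 0.063, 46), (19.21, -2.96, 0.065, 50), (19.31, -2.9, 0.066, 58), (19.41, -2.85, 0.066, 62), (19.51, -2.79, 0.066, 65), (19.61, -2.71, 0.067, 63), (19.71, -2.64, 0.067, 64), (19.81, -2.56, 0.067, 60), (19.91, -2.49, 0.067, 67), (20.01, -2.42, 0.066, 66), (20.11, -2.35, 0.066, 68), (20.21, -2.28, 0.066, 70), (20.31, -2.21, 0.066, 70), (20.41, -2.15, 0.065, 72), (20.51, -2.09, 0.065, 71), (20.61, -2.02, 0.065, 75), (20.71, -1.96, 0.065, 71), (20.81, -1.9, 0.065, 72), (20.91, -1.84, 0.066, 71), (21.01, -1.78, 0.065, 70), (21.11, -1.72, 0.066, 75)]
```

It is running down faster than I need: the stopping distance is about 1.5 rad with 2.2 rad left to go. So it gets another flick from behind while it's still turning, before it can rest. First, transit behind the post.

```bash
cat >> h.py <<'E'
A=-.75; tg=u(A+np.pi/2); m2=c+.110*u(A); s0=m2-.06*tg; s1=m2+.03*tg
E
python3 - <<'E'
from plant import r
from h import *
log=[]
try: r.movel([*s0,.13],frame=q(A+np.pi),max_speed=.25)
except Exception as e:
    print(repr(e)); r.movel([*s0,.13],max_speed=.25)
print(r.read_clock(),r.read_eef_pos(),s0,s1,r.read_ee_rot(),q(A+np.pi))
look(r,log);print(log)
E
```

```text
22.225 [ 0.60898566 -0.2479578   0.12988231] [ 0.60937485 -0.24853516] [ 0.67072234 -0.18268316] [-2.34077674e-04  3.65993579e-01  9.30617341e-01  1.00748796e-04] [0, np.float64(0.3662725290860476), np.float64(0.9305076219123143), 0]
[[22.225, -1.123130033132135, 0.0667309620287354, 44, 'side']]
```

Run:
```python
from plant import r
from h import *
log=[]
r.movel([*s0,.078],max_speed=.2);t1=r.read_clock()
r.movel([*s1,.078],max_speed=.11);t2=r.read_clock()
look(r,log)
print(t1,t2,r.read_eef_pos(),r.read_contact_force(),log)
r.movel([*s1,.125],max_speed=.2)
look(r,log);print(r.read_clock(),log)
json.dump(log,open("log3.json","w"))
```

```text
22.7333 23.7 [ 0.67037561 -0.18328534  0.07805445] [-0.0375813   0.07121109  0.15171411] [[23.7, 0.6870791320137257, 0.06284865453511798, 24, 'side']]
24.2833 [[23.7, 0.6870791320137257, 0.06284865453511798, 24, 'side'], [24.1833, 1.8181781255241454, 0.06016230353600748, 40, 'side']]
```

Run:
```python
from plant import r
from h import *
r.movel([*s0,.135],max_speed=.15)
r.movel([*bp,.135],frame=q(br),max_speed=.2);print(r.read_clock(),r.read_eef_pos())
r.hold(.8)
log=[]
for i in range(26):
    look(r,log,("side",)); r.hold(.1)
json.dump(log,open("log4.json","w"))
L=[l for l in log if l[3]>45]
t=np.array([l[0] for l in L]);a=np.unwrap([l[1] for l in L])
p=np.polyfit(t-t[-1],a,2);print(t[-1],r.read_clock(),p,np.round(a-np.polyval(p,t-t[-1]),3).tolist())
print([(round(l[0],2),round(l[1],2),round(l[2],3),l[3]) for l in log])
```

```text
26.2667 [ 0.4794997  -0.07557014  0.13497674]
30.8167 30.9667 [-0.06063138  1.39341288  7.77578292] [-0.023, -0.014, 0.048, 0.009, 0.019, 0.011, 0.003, -0.006, -0.008, -0.003, -0.004, -0.012, -0.013, -0.003, -0.005, -0.033, 0.007, 0.003, 0.008, 0.016]
[(27.07, 1.68, 0.064, 57), (27.22, 1.96, 0.064, 48), (27.37, 2.24, 0.063, 44), (27.52, 2.52, 0.06, 40), (27.67, 2.8, 0.061, 38), (27.82, 3.06, 0.062, 39), (27.97, -2.92, 0.066, 53), (28.12, -2.7, 0.067, 63), (28.27, -2.44, 0.066, 65), (28.42, -2.19, 0.066, 70), (28.57, -1.95, 0.065, 70), (28.72, -1.71, 0.066, 69), (28.87, -1.46, 0.066, 65), (29.02, -1.21, 0.066, 64), (29.17, -0.98, 0.065, 66), (29.32, -0.75, 0.065, 63), (29.47, -0.51, 0.065, 59), (29.62, -0.27, 0.064, 63), (29.77, -0.04, 0.064, 58), (29.92, 0.16, 0.064, 51), (30.07, 0.31, 0.063, 30), (30.22, 0.73, 0.064, 28), (30.37, 0.86, 0.064, 49), (30.52, 1.07, 0.064, 54), (30.67, 1.29, 0.064, 53), (30.82, 1.51, 0.064, 54)]
```

Run:
```python
from plant import r
from h import *
log=[]
r.hold(32.15-r.read_clock())
look(r,log,("side",));print(log)
r.movel([*bp,.064],max_speed=.12);print(r.read_clock(),r.read_eef_pos(),r.read_contact_force())
for i in range(16):
    look(r,log,("side",)); r.hold(.04)
json.dump(log,open("log5.json","w"))
L=[l for l in log if l[3]>45]
t=np.array([l[0] for l in L]);a=np.unwrap([l[1] for l in L])
for d in(1,2):
    p=np.polyfit(t-t[-1],a,d);print(t[-1],r.read_clock(),p,np.round(a-np.polyval(p,t-t[-1]),3).tolist())
print([(round(l[0],2),round(l[1],2),round(l[2],3),l[3]) for l in log],r.read_eef_pos(),phi)
```

```text
[[32.15, -2.9875745691866453, 0.06454192593804729, 49, 'side']]
32.9417 [ 0.4792927  -0.07510781  0.06459416] [ 0.73024057 -0.01015527 -0.04064215]
34.3167 34.4083 [ 1.04479508 -0.69770254] [-0.026, 0.002, 0.003, 0.007, 0.005, 0.006, 0.005, 0.007, 0.007, 0.009, 0.01, 0.011, 0.006, 0.0, -0.009, -0.017, -0.025]
34.3167 34.4083 [-0.02695502  0.99239271 -0.71432456] [0.004, -0.003, -0.004, -0.001, -0.003, -0.003, -0.004, -0.001, -0.001, 0.003, 0.006, 0.009, 0.007, 0.004, -0.001, -0.005, -0.009]
[(32.15, -2.99, 0.065, 49), (32.94, -2.13, 0.065, 68), (33.03, -2.04, 0.066, 73), (33.12, -1.94, 0.065, 73), (33.22, -1.84, 0.066, 71), (33.31, -1.75, 0.066, 71), (33.4, -1.65, 0.066, 70), (33.49, -1.55, 0.066, 70), (33.58, -1.46, 0.066, 66), (33.67, -1.36, 0.066, 65), (33.77, -1.26, 0.066, 66), (33.86, -1.17, 0.066, 67), (33.95, -1.08, 0.066, 65), (34.04, -0.98, 0.065, 66), (34.13, -0.9, 0.065, 64), (34.23, -0.81, 0.065, 61), (34.32, -0.72, 0.065, 62)] [ 0.47895161 -0.07501521  0.06399243] 0.4875059381712805
```

Run:
```python
from plant import r
from h import *
log=json.load(open("log5.json"))
for i in range(7): look(r,log,("side",))
L=[l for l in log if l[3]>45][-15:]
t=np.array([l[0] for l in L]);a=np.unwrap([l[1] for l in L]);T=t[-1]
p=np.polyfit(t-T,a+.06*(t-T)**2,1); print(T,p,np.round(a+.06*(t-T)**2-np.polyval(p,t-T),3).tolist())
f=lambda x:p[1]+p[0]*(x-T)-.06*(x-T)**2
g=np.linspace(T,T+2.5,5001);tc=g[np.argmax(f(g)>phi-.176)]
w=tc-r.read_clock();print("cmd at",tc,"wait",w)
assert w>.02
r.hold(w);k0=r.read_clock()
r.movel([*bp,.058],max_speed=.06);print(k0,r.read_clock(),r.read_eef_pos(),r.read_contact_force())
log=[]
for i in range(4): look(r,log,("side","top"));r.hold(.05);print(r.read_contact_force()[2])
print(log,r.read_eef_pos(),r.read_clock())
s=r.snapshot("side");cv2.imwrite("pics/brk.png",cv2.resize(s["pixels"][145:285,225:365,::-1],None,fx=4,fy=4))
```

```text
34.7083 [ 0.91059965 -0.35297495] [-0.001, 0.001, 0.005, 0.003, 0.002, -0.002, -0.003, -0.004, -0.007, -0.002, -0.003, -0.001, 0.002, 0.004, 0.007]
cmd at 35.4773 wait 0.7190000000000012
35.475 35.725 [ 0.4790044  -0.07507401  0.05780279] [ 1.607238   -1.13230714  3.32132693]
4.2879220565560345
3.3634851103021037
3.9062991512236054
3.8758774222855985
[[35.725, 0.30416950632896106, 0.06253124094410338, 28, 'side'], [35.875, 0.3110995351553906, 0.06237332183613011, 29, 'side'], [36.025, 0.31260270594886436, 0.06247379143203134, 29, 'side'], [36.175, 0.3146070839011846, 0.062297512217258745, 28, 'side']] [ 0.47902854 -0.0750525   0.05805056] 36.325
```

View pics/brk.png

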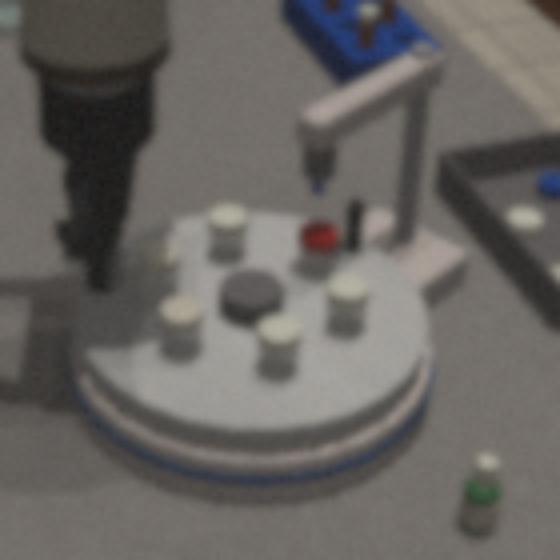

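The red cap stopped at about (320,238), under the tip at (317,190). Next I'll check its angle and lift straight up.

Run:
```python
from plant import r
from h import *
r.movel([*bp,.14],max_speed=.08)
S=r.snapshot("side")
for a in(.31,.4,.45,phi,.55):
    P=[[*(c+.065*u(a)),.095],[*(c+.104*u(a)),.06],[*(c+.104*u(a)),.1],[*(c+.065*u(a-np.pi/3)),.095],[*(c+.065*u(a-2*np.pi/3)),.095],[*(c+.065*u(phi)),.125]]
    p=proj(S,P); print(round(a,3),np.round((p-[225,145]+.5)*4-.5).astype(int).tolist())
cv2.imwrite("pics/end.png",cv2.resize(S["pixels"][145:285,225:365,::-1],None,fx=4,fy=4,interpolation=cv2.INTER_CUBIC))
r.hold(.5);l=[];look(r,l);print(l,r.read_clock(),r.read_contact_force())
```

```text
0.31 [[327, 236], [366, 258], [370, 212], [345, 293], [267, 329], [317, 193]]
0.4 [[321, 233], [356, 252], [360, 206], [347, 288], [276, 328], [317, 193]]
0.45 [[318, 231], [351, 249], [355, 203], [349, 285], [281, 328], [317, 193]]
0.488 [[315, 229], [347, 247], [351, 201], [349, 283], [285, 327], [317, 193]]
0.55 [[310, 227], [340, 243], [343, 197], [350, 280], [291, 326], [317, 193]]
[[38.1, 0.31957115372320777, 0.06308076704519446, 28, 'side']] 38.2 [ 1.12614349 -0.96568695  0.16541177]
```

View pics/end.png

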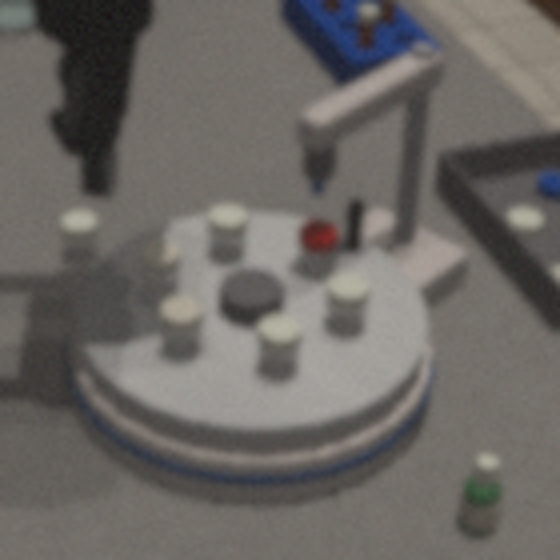

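The cap stands at about (320,236) and the post at (355,225), which matches an angle of about 0.42–0.45 rad against 0.49. The tip is within about 4 mm of the cap centre, and nothing has moved since I lifted the hand.

```bash
python3 -c "
from plant import r
print(r.hand_in(),r.read_clock())"
```

```text
the job is handed in; nothing more can be done
the job is handed in; nothing more can be done
```

The carousel coasted freely and stopped at the first braking press (about 4 N) with the head tip over the red cap, about 4 mm off centre by the camera; it took two flicks, because I let the first spin run too low and flicked again while it was still turning, and I handed it in at about 38 s.

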